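# Shim the short foot of the printer stand by feel

### The arm

A 6-joint arm with a two-finger parallel gripper is mounted at the origin on the work surface. World frame = base frame: x ahead of the robot, y to its left, z up, the work surface at z = 0. Lengths are in m, angles in rad, forces in N, time in s.
With the tool pointing down it reaches from about 0.375 to 0.825 m from the base axis. Payload 5.5 kg.
Tool frame: the origin (TCP) lies midway between the tips of the shut fingers; the grasp point (between the pads) lies 19 mm behind it (ctrl.hold_point_z is the z of the grasp point in the tool frame, in m); z points along the fingers, y is the line along which they close (so a half turn about z gives the same grasp; the last joint's range is limited). The gripper opens to 85 mm and grips with 20 to 120 N. Pads are 22 mm wide; open, the fingers measure 114 mm over their backs; the gripper's body (76 mm by 85 mm) begins 54 mm behind the grasp point. The pads swing forward as they close: fully open they stand 13 mm farther back than shut.
Start: joints at [1.195, 0.314, -0.047, 1.21, 0, 1.571], TCP at [0.22, 0.558, 0.231] pointing down, gripper open.
Joint ranges: [-2.67, 2.67], [-0.69, 1.73], [-1.03, 1.25], [-2.08, 2.16], [-1.42, 1.45], [-3.14, 3.14]. Speed limits (rad/s): [2.39, 2.39, 3.01, 3.14, 3.14, 3.14].

### API

Orientations are given as a unit quaternion [x, y, z, w].
In Python, from workcell import status, viewer, ctrl gives the robot as it stands.
- The arm moves only by the shell command python3 -m crank 'ROWS' [FORCE]. ROWS is text: rows parted by semicolons, each of 7 numbers parted by spaces: the closure in counts, from 0 (fully open) to 255 (shut), then the shift along the tool's x, y, z in cm, then the turn, a rotation vector about the tool's x, y, z in degrees. In form: fingers tx ty tz wx wy wz; .... A call has 1 to 8 rows; each row is the pose to reach, as a shift and turn from the pose commanded when the call began, along the tool's axes at that moment; what a row does not reach only later rows make up. A row lasts 1/12 s, in which the tool goes at most 41.7 mm and 7.16 degrees, less where a joint would pass 70% of its speed; a pose out of reach is approached as far as the arm can. A call with a gripper value outside its range is refused whole. The fingers move at their own pace and stop on an object; FORCE is the grip in N (left out, the last holds). Time passes only in rows, so rows that repeat a pose let the fingers close. It gives the time, the measured TCP pose, the force, the opening and the grip force at its end, in the units of the state.
- status.get_obs(): the state, without advancing time (a new reading comes with each control period).
- viewer.capture(name): name is "scene" or "top" or "wrist"; returns a dict with "color" (420x560x3 uint8, blue, green, red), "fx", "fy", "cx", "cy" (pixels), "xyz" and "orientation" of the camera in the world; the wrist camera has in their place "mount" (4x4, takes a point from camera to tool coordinates, whose origin is the TCP and whose axes are the flange's). Camera axes: x right, y up, looking along -z (the intrinsics and any distortion apply to the point x, -y, -z); pixel columns grow to the right and rows downward; lengths in m; the calibration is good to about 2 mm. A picture is of the moment at which its call begins: read the wrist's pose just before it. There is no depth.
- ctrl.job_done(): hands the job in; it is judged then, once.
The state is a dict: "time": time; "joint_positions": joint angles; "joint_velocities": joint speeds; "effort": joint torques, N m; "ee_pos": TCP position; "orientation": TCP orientation; "ft_force": force on the tool from outside, world axes, zero at the start; "wrist_torque": the same for the moment, N m; "grip_width": finger opening in m; "gripper_force": force on a finger pad.
Only numpy, scipy, OpenCV 4.12 (cv2) and the standard library are available. Lean on these libraries where they do the work, as an engineer would, in place of code of your own. Each camera call takes 0.05 s, during which the arm holds its last target. There are 200 camera calls.

### The job

The scanner's steel stand rocks because its levelling foot at the corner nearest the robot and to the robot's right does not reach the desk. Take the grey taper shim, slide its thin end flat along the desk under that foot until you feel it drag snugly (a push of about 8 to 10 N, not jammed in with more than about 15 N), and leave it lying there, gripped by the foot. Leave the other things on the desk where they are.

Things in the scene. Friction and masses are not known exactly. Their poses are not given: they have to be found in the camera images.
- wedge: Grey plastic taper shim, 0.14 kg, lying flat. Block handle 60 long x 34 wide x 34 mm tall, then a flat-bottomed blade 125 long, 34 mm wide, thinning evenly from 18 mm at the handle to 3 mm at its thin end (12 mm per 100 mm). Origin: on its underside below the handle's middle; x points to the thin end at x = +155 mm, z up.
- stand: Grey steel stand with a white scanner; fixed. Top plate 300 (x) x 260 (y), from 88 to 100 mm above the desk, scanner to 190. 26 mm square legs at x = +-135, y = +-115 mm on domed rubber feet. Origin: on the desk under the plate's middle; x away from the robot, y to its left (yaw up to 0.25 rad), z up. Beside it on its -y side the desk is free, for the shim to come in along +y.
- foot (a point): Desk point below the short foot's centre (stand x -135, y -115). Its rubber dome (radius 18) hangs 6 to 12 mm above, unmeasured, each time different; leg from 52 mm up. Sprung: yields upward 1 mm per 6 N, at most 6 mm. Friction about 0.6 on rubber and on desk (each +-20%): an 8 N push means about 6 N of foot load. Once in, the shim stays when let go.
- bottle: clear drink bottle with a blue cap, 62 mm diameter, 190 mm tall, bystander; origin under its centre
- mug: white mug, 76 mm diameter, 90 mm tall, bystander; origin under its centre
- stapler: dark stapler, 150 x 36 x 43 mm lying along its x, bystander; origin under its centre
- calculator: grey desk calculator, 140 x 85 x 17 mm, bystander; origin under its centre
- punch: steel hole punch, 100 x 120 x 60 mm, bystander; origin under its centre
- pencup: dark pen cup, 72 mm diameter, 100 mm tall (pens to about 185 mm), bystander; origin under its centre
- tape: cardboard roll core, 90 mm diameter, 24 mm tall, lying under the stand, bystander; origin under its centre
- notes: yellow sticky-note block, 75 x 75 x 20 mm, on the stand's top near its front edge, bystander; origin under its centre
Not all that is in view belongs to the job. Several things have the shape of the wedge; the one meant has the colours described above.

How it is judged:
At the end, for the whole second after the job is handed in: Shim let go, still, flat on the desk (0.06 rad, underside within 4 mm), its blade under the short foot (foot centre 45 to 145 mm along the blade from the shim's origin, within 14 mm of its centre line), contact force between foot and shim 3 to 18 N (contact force between wedge and stand between 3 and 18 N and x of foot in the frame of wedge between 0.045 and 0.145 m and y of foot in the frame of wedge between -0.014 and 0.014 m and angle between wedge's own z axis and vertical below 0.06 rad and height (world z) of wedge below 0.004 m and linear speed of wedge below 0.005 m/s and contact force between the fingers and wedge below 0.1 N); the robot touches nothing.
It fails at once if the shim is forced: more than 25 N between it and the stand (contact force between wedge and stand above 25 N).
It fails at once if a bystander is moved more than 30 mm (distance of any of bottle, mug, stapler, calculator, punch, pencup, tape, notes from where it was at the start of the episode above 0.03 m).
It also fails if it takes over 46 s, if anything falls off the work surface, if the arm or the gripper's body presses on something with over 40 N, if the wrist force passes 120 N, or if a joint passes its speed limit or range.

## Working session

There is one attempt and no reset: what is moved stays moved. The work goes in short steps, Python scripts to look and compute and a shell command to move; the robot and the scene stay as the last step left them, time stands still between calls to the robot, and variables do not carry over. Pictures are saved under pics/ and viewed, at most 10 in all, crops included, and the job is handed in when it is done.

```bash
ls; mkdir -p pics
python3 - <<'E'
from workcell import status, viewer, ctrl
import cv2,pickle
o=status.get_obs();print(o['time'],o['ee_pos'],o['orientation'],ctrl.hold_point_z)
for n in("scene","top"):
    c=viewer.capture(n);pickle.dump(c,open(n+'.pkl','wb'));cv2.imwrite(f'pics/{n}0.png',c['color']);print({k:v for k,v in c.items() if k!='color'})
E
```

```text
pics
0.0 [0.21998043 0.55757352 0.23043774] [ 1.86786863e-01  9.82400083e-01 -8.46933277e-04 -1.62356910e-04] -0.0187
{'fx': 525.1443172294458, 'fy': 525.1443172294458, 'cx': 279.93836068507625, 'cy': 209.1389490815821, 'xyz': array([1.27310692, 0.62692163, 1.15691082]), 'orientation': array([0.13963723, 0.32204622, 0.85129246, 0.38998567])}
{'fx': 453.4531596087202, 'fy': 453.4531596087202, 'cx': 271.05108528596463, 'cy': 210.97897855731728, 'xyz': array([ 0.3870536 , -0.00603057,  1.36461741]), 'orientation': array([ 0.05136981, -0.04990968, -0.70018757,  0.71035733])}
```

View pics/top0.png

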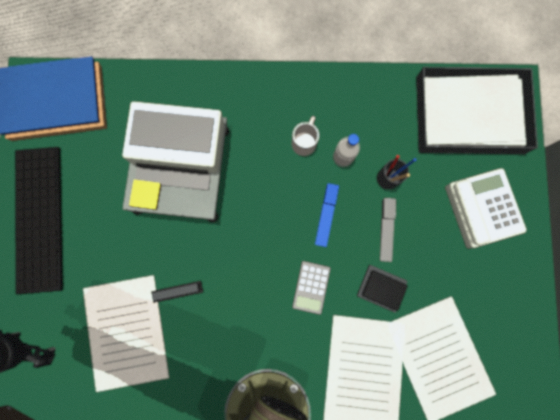

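View pics/scene0.png

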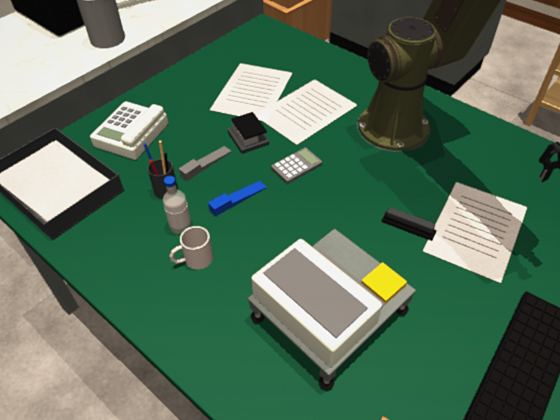

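The top view shows the grey wedge with its handle at (389,208) and its thin end at (387,260), pointing at the robot. The stand is at (173,160), with its plate's front right corner near (214,217). The pen cup is close behind the wedge handle.

```bash
cat > h.py <<'E'
import numpy as np,cv2,pickle
from scipy.spatial.transform import Rotation as R
def ray(c,uv,z,T=None):
    """pixels -> world points on the plane at height z; T: camera pose (R,t) if not in c"""
    uv=np.atleast_2d(uv).astype(float)
    d=np.c_[(uv[:,0]-c['cx'])/c['fx'],-(uv[:,1]-c['cy'])/c['fy'],-np.ones(len(uv))]
    M,t=T if T else (R.from_quat(c['orientation']).as_matrix(),np.array(c['xyz']))
    d=d@M.T
    return t+d*((z-t[2])/d[:,2])[:,None]
def proj(c,P,T=None):
    M,t=T if T else (R.from_quat(c['orientation']).as_matrix(),np.array(c['xyz']))
    p=(np.atleast_2d(P)-t)@M
    return np.c_[c['cx']-c['fx']*p[:,0]/p[:,2],c['cy']+c['fy']*p[:,1]/p[:,2]]
E
python3 - <<'E'
from h import *
c=pickle.load(open('top.pkl','rb'));im=c['color']
hsv=cv2.cvtColor(im,cv2.COLOR_BGR2HSV)
m=((hsv[...,1]<70)&(hsv[...,2]>60)).astype(np.uint8)
w=m.copy();w[:,:370]=0;w[:,408:]=0;w[:194]=0;w[266:]=0
cs=max(cv2.findContours(w,0,2)[0],key=cv2.contourArea)
r=cv2.minAreaRect(cs);print('wedge',r);b=cv2.boxPoints(r);print(b);print(ray(c,b,0.015).round(4),ray(c,r[0],.015))
a=cv2.resize(im[95:235,110:240],None,fx=4,fy=4,interpolation=cv2.INTER_CUBIC)
b=cv2.resize(im[160:270,360:420],None,fx=5,fy=5,interpolation=cv2.INTER_CUBIC)[:560]
b=b[:560];a=a[:550];b=b[:550]
cv2.imwrite('pics/crop.png',np.hstack([a,b[:,:280]]))
E
```

```text
wedge ((387.4120788574219, 229.4948272705078), (14.034564018249512, 63.65467071533203), 3.3664605617523193)
[[378.53796 260.85516]
 [382.27588 197.31035]
 [396.2862  198.13449]
 [392.54828 261.67932]]
[[ 0.4373 -0.322   0.015 ]
 [ 0.6284 -0.337   0.015 ]
 [ 0.6264 -0.3793  0.015 ]
 [ 0.4355 -0.3634  0.015 ]] [[ 0.53091889 -0.35036606  0.015     ]]
```

View pics/crop.png

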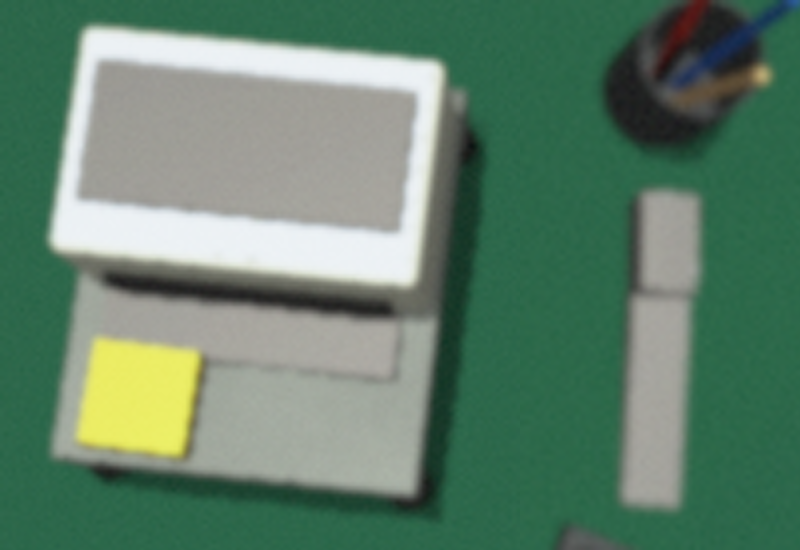

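The crop shows the plate's front edge from (123,209.5) to (214.5,219) and its right edge running to (226,118). The wedge handle's back edge is at (390.2,198) and its thin end at (386.4,261.4).

Run:
```python
from h import *
c=pickle.load(open('top.pkl','rb'))
fl,fr,br=ray(c,[[123.25,209.5],[214.5,219.25],[226.25,118]],.1)
print(fl,fr,br,np.linalg.norm(fl-fr),np.linalg.norm(br-fr))
for d in ((fl-fr),(br-fr)): print(np.arctan2(d[1],d[0]))
y=np.mean([np.arctan2(-(fl-fr)[0],(fl-fr)[1]),np.arctan2((br-fr)[1],(br-fr)[0])]);print('yaw',y)
X=np.array([np.cos(y),np.sin(y)]);Y=np.array([-X[1],X[0]])
print('foot',fr[:2]+.015*X+.015*Y)
h=ray(c,[[390.2,198]],.034)[0];t=ray(c,[[386.4,261.4]],.003)[0]
print('wedge',h,t,np.linalg.norm((h-t)[:2])); d=(t-h)[:2];d/=np.linalg.norm(d);mid=(h+t)[:2]/2
print('dir',np.arctan2(d[1],d[0]),'origin',mid-d*.0625)
print('pencup',ray(c,[[360+(660-520)/5,160+100/5]],.05),'punch top',ray(c,[[384,288]],.05),'stapler',ray(c,[[177,291]],.04),'calc',ray(c,[[312,287]],.017))
```

```text
[0.5678045  0.41474242 0.1       ] [0.54380352 0.15651039 0.1       ] [0.84048695 0.13196105 0.1       ] 0.25934500146510175 0.2976973724458869
1.4781191158106113
-0.08255782097908504
yaw -0.0876175159816852
foot [0.56005857 0.17014027]
wedge [ 0.62320774 -0.35589932  0.034     ] [ 0.43644771 -0.34828788  0.003     ] 0.18691506305748293
dir 3.1008600373326654 origin [ 0.59227589 -0.35463869]
pencup [[ 0.67430924 -0.34643228  0.05      ]] punch top [[ 0.35900511 -0.32796527  0.05      ]] stapler [[0.34162197 0.26545264 0.04      ]] calc [[ 0.35812962 -0.12511602  0.017     ]]
```

```bash
cat >> h.py <<'E'
def go(x,y,z,ang):
    """print shift (cm) and turn (deg) in tool axes to a downward pose, tool y at world angle ang"""
    from workcell import status
    o=status.get_obs();M=R.from_quat(o['orientation'])
    yt=np.array([np.cos(ang),np.sin(ang),0]);zt=np.array([0,0,-1.]);
    G=R.from_matrix(np.c_[np.cross(yt,zt),yt,zt])
    print('t',round(o['time'],2),'cm',(M.inv().apply(np.array([x,y,z])-o['ee_pos'])*100).round(2),'deg',np.degrees((M.inv()*G).as_rotvec()).round(1),'q',o['joint_positions'].round(2),'F',o['ft_force'].round(2))
E
python3 -c "
from h import *
go(.587,-.354,.2,1.53);go(.587,-.354,.2,1.53-np.pi)"
```

```text
t 0.1 cm [-67.6  -71.33   3.16] deg [ -0.1  -0.  -19.2] q [ 1.19  0.31 -0.05  1.21  0.    1.57] F [-0.55  0.76  0.31]
t 0.1 cm [-67.6  -71.33   3.16] deg [-0.000e+00  1.000e-01  1.608e+02] q [ 1.19  0.31 -0.05  1.21  0.    1.57] F [-0.55  0.76  0.31]
```

```bash
python3 -m crank '0 -3 -3 0 0 0 -5; 0 -6 -6.2 0 0 0 -10; 0 -9 -9.4 0 0 0 -15; 0 -12 -12.6 0 0 0 -19.2; 0 -15 -15.8 0 0 0 -19.2; 0 -18 -19 0 0 0 -19.2; 0 -21 -22 0 0 0 -19.2; 0 -24 -25.2 0 0 0 -19.2'; python3 -c "
from h import *
go(.587,-.354,.2,1.53)"
```

```text
time: 0.77
ee_pos: [0.3455, 0.2473, 0.2311]
orientation: [0.02, 1.0, -0.0, 0.0]
ft_force: [1.6, -0.0, 0.0]
grip_width: 0.0853
gripper_force: 0.0
t 0.77 cm [-26.54 -59.11   3.12] deg [-0.  0.  0.] q [ 0.62 -0.02 -0.44  1.15 -0.    0.66] F [ 1.58 -0.05  0.04]
```

```bash
python3 -m crank '0 -1.5 -3.7 0 0 0 0; 0 -3 -7.4 0 0 0 0; 0 -4.5 -11.1 0 0 0 0; 0 -6.3 -14.8 0 0 0 0; 0 -8 -18.5 0 0 0 0; 0 -10 -22.2 0 0 0 0; 0 -11.5 -25.9 0 0 0 0; 0 -13.3 -29.6 0 0 0 0' && python3 -m crank '0 -1.5 -3.7 0 0 0 0; 0 -3 -7.4 0 0 0 0; 0 -4.5 -11.1 0 0 0 0; 0 -6.3 -14.8 0 0 0 0; 0 -8 -18.5 0 0 0 0; 0 -10 -22.2 0 0 0 0; 0 -11.5 -25.9 0 0 0 0; 0 -13.2 -29.5 0 0 0 0' >/dev/null; python3 -m crank '0 0 0 0 0 0 0;0 0 0 0 0 0 0;0 0 0 0 0 0 0;0 0 0 0 0 0 0'
python3 - <<'E'
from h import *
from workcell import viewer,status
go(.587,-.354,.06,1.53)
o=status.get_obs();c=viewer.capture('wrist');c['o']=o;pickle.dump(c,open('w1.pkl','wb'));cv2.imwrite('pics/w1.png',c['color'])
E
```

```text
time: 1.43
ee_pos: [0.4661, -0.054, 0.2312]
orientation: [0.021, 1.0, 0.0, -0.0]
ft_force: [0.5, 1.0, -0.3]
grip_width: 0.0857
gripper_force: 0.0
time: 2.43
ee_pos: [0.5858, -0.3508, 0.2313]
orientation: [0.02, 1.0, 0.0, -0.0]
ft_force: [-0.3, 0.5, -0.0]
grip_width: 0.0854
gripper_force: 0.0
t 2.43 cm [-0.15 -0.32 17.13] deg [ 0.  -0.   0.1] q [-0.54  0.48  0.19  1.28  0.   -0.5 ] F [-0.28  0.51 -0.02]
```

View pics/w1.png

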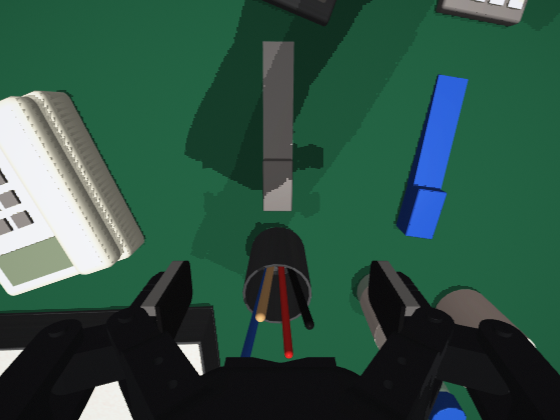

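The wrist view shows the wedge handle's back edge at (264–292,210), the step at row 159 and the thin end at (263–294,41). The pens stand beside the gripper, with the red tip at (289,355) and the tan tip at (260,318).

Run:
```python
from h import *
c=pickle.load(open('w1.pkl','rb'));o=c['o'];m=np.array(c['mount']);print(m.round(3))
Q=R.from_quat(o['orientation']).as_matrix();T=(Q@m[:3,:3],np.array(o['ee_pos'])+Q@m[:3,3])
h=ray(c,[[264,210.5],[292,210.5]],.034,T).mean(0);t=ray(c,[[263,41],[294,41]],.003,T).mean(0)
d=(t-h)[:2];L=np.linalg.norm(d);d/=L;print(h,t,L,'dir',np.arctan2(d[1],d[0]),'origin',(h+t)[:2]/2-d*.0625)
print('step',ray(c,[[263,159],[293,159]],.034,T),'pens',ray(c,[[289,355],[260,318],[310,325]],.183,T),'blue',ray(c,[[420,237]],.034,T))
```

```text
[[ 0.001  0.953  0.304  0.076]
 [ 1.    -0.001 -0.    -0.   ]
 [ 0.     0.304 -0.953 -0.142]
 [ 0.     0.     0.     1.   ]]
[ 0.6248189  -0.35489661  0.034     ] [ 0.4413799  -0.34707887  0.003     ] 0.18360551092193314 dir 3.099000769510571 origin [ 0.59554272 -0.35364893]
step [[ 0.5638319  -0.36909013  0.034     ]
 [ 0.56512211 -0.33580744  0.034     ]] pens [[ 0.69241446 -0.34832579  0.183     ]
 [ 0.65753372 -0.36874798  0.183     ]
 [ 0.66519529 -0.3318503   0.183     ]] blue [[ 0.66512564 -0.18544375  0.034     ]]
```

```bash
python3 -m crank '0 0.1 -0.3 3.5 0 0 0; 0 0.1 -0.3 7.5 0 0 0; 0 0.1 -0.3 11.5 0 0 0; 0 0.1 -0.3 15 0 0 0; 0 0.1 -0.3 18 0 0 0; 0 0.1 -0.3 20 0 0 0; 0 0.1 -0.3 21.5 0 0 0; 0 0.1 -0.3 22.5 0 0 0' && python3 -m crank '0 0 0 0 0 0 0; 130 0 0 0 0 0 0; 255 0 0 0 0 0 0; 255 0 0 0 0 0 0; 255 0 0 0 0 0 0; 255 0 0 0 0 0 0; 255 0 0 0 0 0 0; 255 0 0 0 0 0 0' 50
```

```text
time: 3.15
ee_pos: [0.584, -0.353, 0.0049]
orientation: [0.02, 1.0, 0.001, -0.001]
ft_force: [-0.5, 0.4, 0.6]
grip_width: 0.0855
gripper_force: 0.0
time: 3.82
ee_pos: [0.5862, -0.3556, 0.0079]
orientation: [0.02, 1.0, -0.001, 0.001]
ft_force: [-0.2, 0.9, 6.1]
grip_width: 0.0333
gripper_force: 51.5
```

```bash
python3 -m crank '255 0 0 -2 0 0 0; 255 0 0 -5 0 0 0; 255 0 0 -8 0 0 0; 255 0 0 -10 0 0 0; 255 0 0 -10 0 0 0; 255 0 0 -10 0 0 0'
python3 - <<'E'
from h import *
u=np.array([np.cos(1.483),np.sin(1.483)]);f=np.array([.560,.170])
p=f-u*(.200-.008);print(p);go(*p,.11,-.088)
E
```

```text
time: 4.32
ee_pos: [0.586, -0.3556, 0.1078]
orientation: [0.02, 1.0, -0.001, 0.001]
ft_force: [0.1, 0.9, -1.6]
grip_width: 0.0328
gripper_force: 50.6
[ 0.54316475 -0.02126049]
t 4.32 cm [ 5.64 33.23 -0.29] deg [ 0.1  0.2 92.7] q [-0.55  0.54 -0.    1.03 -0.   -0.5 ] F [ 0.1   0.88 -1.63]
```

```bash
python3 -m crank '255 0.4 2.4 0 0 0 6.6; 255 0.8 4.8 0 0 0 13.2; 255 1.2 7.2 0 0 0 19.8; 255 1.6 9.6 0 0 0 26.4; 255 2 12 0 0 0 33; 255 2.4 14.4 0 0 0 39.6; 255 2.8 16.8 0 0 0 46.2; 255 3.2 19.2 0 0 0 52.8'; python3 -c "
from h import *
go(.5432,-.0213,.11,-.088)"
```

```text
time: 4.98
ee_pos: [0.5591, -0.1603, 0.1042]
orientation: [0.465, 0.885, -0.0, -0.002]
ft_force: [-0.9, -0.4, -1.5]
grip_width: 0.0333
gripper_force: 50.5
t 4.98 cm [12.36  6.57 -0.56] deg [-0.2 -0.1 39.6] q [-0.28  0.36 -0.28  0.93 -0.    0.69] F [-0.87 -0.39 -1.55]
```

```bash
python3 -m crank '255 2.1 1.1 0 0 0 6.6; 255 4.1 2.2 0 0 0 13.2; 255 6.2 3.3 0 0 0 19.8; 255 8.2 4.4 0 0 0 26.4; 255 10.3 5.5 0 0 0 33; 255 12.2 6.4 0 0 0 39; 255 12.2 6.4 0 0 0 39; 255 12.2 6.4 0 0 0 39'
python3 - <<'E'
from h import *
from workcell import viewer,status
go(.5432,-.0213,.009,-.088)
o=status.get_obs();c=viewer.capture('wrist');c['o']=o;pickle.dump(c,open('w2.pkl','wb'));cv2.imwrite('pics/w2.png',c['color'])
E
```

```text
time: 5.65
ee_pos: [0.5422, -0.0243, 0.1047]
orientation: [0.731, 0.682, -0.001, -0.001]
ft_force: [0.4, 0.8, -1.3]
grip_width: 0.033
gripper_force: 50.6
t 5.65 cm [0.31 0.11 9.57] deg [-0.2  0.   1.1] q [-0.04  0.29 -0.38  0.9  -0.    1.6 ] F [ 0.44  0.78 -1.34]
```

View pics/w2.png

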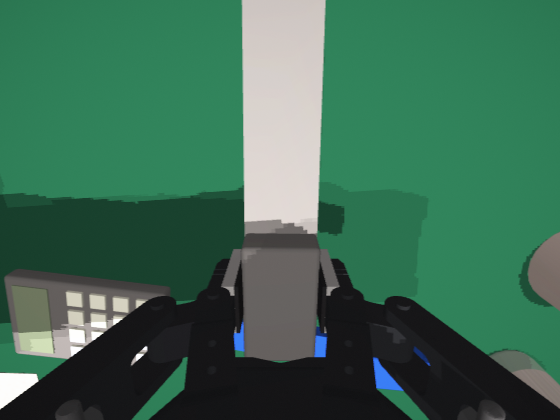

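The wrist view shows the shim held straight, with the blade edges at columns 245–318 and nothing in the way. Next I lower it to the desk.

```bash
python3 -m crank '255 0.1 0.1 3 0 0 1.1; 255 0.1 0.1 6 0 0 1.1; 255 0.1 0.1 8 0 0 1.1; 255 0.1 0.1 9 0 0 1.1; 255 0.1 0.1 9.3 0 0 1.1; 255 0.1 0.1 9.5 0 0 1.1; 255 0.1 0.1 9.5 0 0 1.1; 255 0.1 0.1 9.5 0 0 1.1'
python3 - <<'E'
from h import *
from workcell import viewer
go(.5432,-.0213,.009,-.088)
c=viewer.capture('top');pickle.dump(c,open('top2.pkl','wb'))
cv2.imwrite('pics/top2.png',cv2.resize(c['color'][150:300,150:350],None,fx=4,fy=4,interpolation=cv2.INTER_CUBIC))
E
```

```text
time: 6.37
ee_pos: [0.5459, -0.0245, 0.0124]
orientation: [0.739, 0.674, 0.001, 0.001]
ft_force: [0.5, 0.0, -0.2]
grip_width: 0.0334
gripper_force: 50.6
t 6.37 cm [ 0.3  -0.3   0.34] deg [ 0.1 -0.  -0.2] q [-0.04  0.4  -0.47  0.7  -0.    1.62] F [ 0.48  0.05 -0.18]
```

View pics/top2.png

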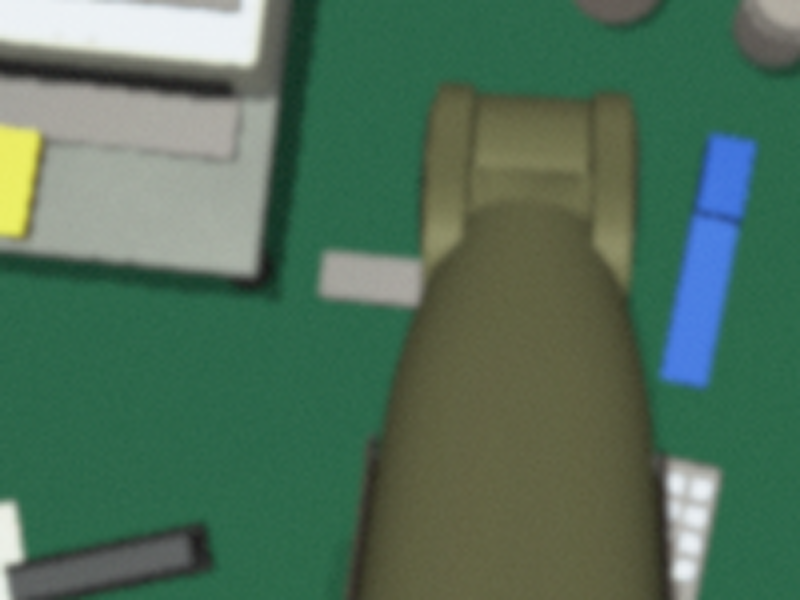

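The top view shows the thin end at about (230.6,218.4) in full-image pixels, with the blade's centre line running to (255,220.5). It is short of the stand corner and roughly in line with it.

Run:
```python
from h import *
c=pickle.load(open('top2.pkl','rb'))
t=ray(c,[[230.6,218.4]],.004)[0];b=ray(c,[[255,220.5]],.01)[0];d=(t-b)[:2];d/=np.linalg.norm(d);a=np.arctan2(d[1],d[0])
print(t,b,a);f=np.array([.560,.170])-t[:2];print('foot rel tip: along',f@d,'left',d[0]*f[1]-d[1]*f[0])
go(.5432,-.0213,.0085,-.088)
```

```text
[0.55899232 0.12023226 0.004     ] [0.55292058 0.04607593 0.01      ] 1.4891009698188569
foot rel tip: along 0.049683989625396274 left 0.0030569582967659584
t 6.42 cm [ 0.29 -0.31  0.41] deg [ 0.1 -0.  -0.2] q [-0.04  0.4  -0.47  0.7  -0.    1.62] F [ 0.25  0.87 -0.37]
```

```bash
python3 -m crank '255 0.1 -0.3 0.2 0 0 0; 255 0.2 -0.3 0.3 0 0 0;255 0.2 -0.3 0.4 0 0 0; 255 0.2 -0.3 0.4 0 0 0' && python3 -m crank '255 1 0 0 0 0 0; 255 2 0 0 0 0 0; 255 3 0 0 0 0 0; 255 4 0 0 0 0 0; 255 5 0 0 0 0 0; 255 6 0 0 0 0 0; 255 6.5 0 0 0 0 0; 255 6.5 0 0 0 0 0'
```

```text
time: 6.75
ee_pos: [0.5419, -0.0217, 0.0079]
orientation: [0.739, 0.674, 0.0, -0.0]
ft_force: [-1.0, 1.1, 5.5]
grip_width: 0.0329
gripper_force: 51.2
time: 7.42
ee_pos: [0.5488, 0.0449, 0.0079]
orientation: [0.738, 0.675, 0.001, 0.0]
ft_force: [-0.2, 0.5, 6.0]
grip_width: 0.0328
gripper_force: 51.5
```

```bash
python3 -m crank '255 0 0 -0.05 0 0 0; 255 0.2 0 -0.05 0 0 0; 255 0.4 0 -0.05 0 0 0; 255 0.6 0 -0.05 0 0 0; 255 0.8 0 -0.05 0 0 0; 255 1.0 0 -0.05 0 0 0'; python3 -m crank '255 0.1 0 0 0 0 0; 255 0.2 0 0 0 0 0; 255 0.3 0 0 0 0 0; 255 0.4 0 0 0 0 0;255 0.5 0 0 0 0 0'
```

```text
time: 7.92
ee_pos: [0.5488, 0.0527, 0.0079]
orientation: [0.739, 0.674, -0.0, 0.0]
ft_force: [-0.5, -3.6, 4.9]
grip_width: 0.0333
gripper_force: 51.3
time: 8.33
ee_pos: [0.5493, 0.0576, 0.0079]
orientation: [0.739, 0.674, -0.0, 0.0]
ft_force: [-0.1, -3.8, 4.5]
grip_width: 0.0329
gripper_force: 51.3
```

```bash
python3 -m crank '255 0 0 -0.15 0 0 0; 255 0.1 0 -0.15 0 0 0; 255 0.2 0 -0.15 0 0 0; 255 0.3 0 -0.15 0 0 0; 255 0.4 0 -0.15 0 0 0; 255 0.5 0 -0.15 0 0 0'; python3 -m crank '255 0.1 0 0 0 0 0; 255 0.2 0 0 0 0 0; 255 0.3 0 0 0 0 0; 255 0.4 0 0 0 0 0;255 0.5 0 0 0 0 0'
```

```text
time: 8.83
ee_pos: [0.5495, 0.0629, 0.0091]
orientation: [0.739, 0.674, -0.0, -0.0]
ft_force: [-0.7, -0.4, -1.7]
grip_width: 0.0334
gripper_force: 50.6
time: 9.25
ee_pos: [0.5502, 0.0677, 0.0093]
orientation: [0.739, 0.674, 0.0, 0.0]
ft_force: [-1.1, -0.2, -1.6]
grip_width: 0.0331
gripper_force: 50.6
```

```bash
python3 -m crank '255 0 0 0.1 0 0 0; 255 0.1 0 0.1 0 0 0; 255 0.2 0 0.1 0 0 0; 255 0.3 0 0.1 0 0 0; 255 0.4 0 0.1 0 0 0; 255 0.5 0 0.1 0 0 0'; python3 -m crank '255 0.1 0 0 0 0 0; 255 0.2 0 0 0 0 0; 255 0.3 0 0 0 0 0; 255 0.4 0 0 0 0 0;255 0.5 0 0 0 0 0'
```

```text
time: 9.75
ee_pos: [0.5506, 0.0727, 0.0083]
orientation: [0.739, 0.674, 0.0, -0.0]
ft_force: [-0.3, -0.7, -2.0]
grip_width: 0.0331
gripper_force: 50.6
time: 10.17
ee_pos: [0.5511, 0.0777, 0.0083]
orientation: [0.739, 0.674, -0.0, -0.0]
ft_force: [0.2, 0.3, -1.0]
grip_width: 0.0334
gripper_force: 50.6
```

```bash
python3 -m crank '255 0.1 0 0.04 0 0 0; 255 0.2 0 0.04 0 0 0; 255 0.3 0 0.04 0 0 0; 255 0.4 0 0.04 0 0 0; 255 0.5 0 0.04 0 0 0';  python3 -m crank '255 0.1 0 0 0 0 0; 255 0.2 0 0 0 0 0; 255 0.3 0 0 0 0 0; 255 0.4 0 0 0 0 0;255 0.5 0 0 0 0 0'
```

```text
time: 10.58
ee_pos: [0.5516, 0.0827, 0.0079]
orientation: [0.739, 0.674, 0.0, 0.0]
ft_force: [0.4, -1.2, -0.7]
grip_width: 0.0331
gripper_force: 50.7
time: 11.0
ee_pos: [0.552, 0.0876, 0.0079]
orientation: [0.739, 0.674, 0.0, 0.0]
ft_force: [0.4, 0.0, -1.2]
grip_width: 0.0335
gripper_force: 50.7
```

```bash
python3 -m crank '255 0.1 0 0 0 0 0; 255 0.2 0 0 0 0 0; 255 0.3 0 0 0 0 0; 255 0.4 0 0 0 0 0';  python3 -m crank '255 0.1 0 0 0 0 0; 255 0.2 0 0 0 0 0; 255 0.3 0 0 0 0 0'
```

```text
time: 11.33
ee_pos: [0.5523, 0.0916, 0.0079]
orientation: [0.739, 0.674, -0.0, 0.0]
ft_force: [-0.3, -0.7, -0.2]
grip_width: 0.0333
gripper_force: 50.7
time: 11.58
ee_pos: [0.5526, 0.0946, 0.0079]
orientation: [0.739, 0.674, -0.0, 0.0]
ft_force: [-0.7, -0.3, -0.2]
grip_width: 0.033
gripper_force: 50.7
```

```bash
python3 -m crank '255 0.1 0 0 0 0 0; 255 0.2 0 0 0 0 0; 255 0.3 0 0 0 0 0'
```

```text
time: 11.83
ee_pos: [0.5529, 0.0974, 0.0079]
orientation: [0.739, 0.674, -0.0, 0.0]
ft_force: [-0.1, -1.7, -0.3]
grip_width: 0.0337
gripper_force: 50.7
```

```bash
python3 -m crank '255 0.1 0 0 0 0 0; 255 0.2 0 0 0 0 0; 255 0.3 0 0 0 0 0'
```

```text
time: 12.08
ee_pos: [0.553, 0.1, 0.0079]
orientation: [0.739, 0.674, -0.001, 0.0]
ft_force: [0.3, -4.5, 1.1]
grip_width: 0.0331
gripper_force: 50.8
```

```bash
python3 -m crank '255 0.1 0 0 0 0 0; 255 0.2 0 0 0 0 0'
```

```text
time: 12.25
ee_pos: [0.5532, 0.1018, 0.0079]
orientation: [0.739, 0.674, -0.001, 0.001]
ft_force: [0.1, -6.0, 1.6]
grip_width: 0.0333
gripper_force: 50.9
```

```bash
python3 -m crank '255 0.1 0 0 0 0 0; 255 0.2 0 0 0 0 0'
```

```text
time: 12.42
ee_pos: [0.5534, 0.1034, 0.0079]
orientation: [0.739, 0.674, -0.001, 0.001]
ft_force: [-1.1, -7.6, 1.6]
grip_width: 0.0331
gripper_force: 50.9
```

```bash
python3 -m crank '255 0.1 0 0 0 0 0;255 0.15 0 0 0 0 0'
```

```text
time: 12.58
ee_pos: [0.5535, 0.1045, 0.0079]
orientation: [0.739, 0.674, -0.001, 0.001]
ft_force: [-1.3, -8.6, 2.1]
grip_width: 0.033
gripper_force: 51.0
```

```bash
python3 -m crank '255 0.05 0 0 0 0 0;255 0.1 0 0 0 0 0'; python3 -m crank '0 0 0 0 0 0 0;0 0 0 0 0 0 0;0 0 0 0 0 0 0;0 0 0 0 0 0 0;0 0 0 0 0 0 0;0 0 0 0 0 0 0;0 0 0 0 0 0 0;0 0 0 0 0 0 0'
```

```text
time: 12.75
ee_pos: [0.5535, 0.1052, 0.0079]
orientation: [0.739, 0.674, -0.001, 0.001]
ft_force: [-0.1, -9.0, 1.5]
grip_width: 0.0332
gripper_force: 51.0
time: 13.42
ee_pos: [0.5538, 0.1071, 0.0079]
orientation: [0.739, 0.674, 0.0, -0.0]
ft_force: [-0.3, -0.6, 0.6]
grip_width: 0.0855
gripper_force: 0.0
```

```bash
python3 -m crank '0 -1 0 -0.2 0 0 0;0 -3 0 -0.5 0 0 0;0 -4 0 -2 0 0 0;0 -4 0 -6 0 0 0;0 -6 0 -10 0 0 0;0 -9 0 -13 0 0 0;0 -13 0 -14 0 0 0;0 -16 0 -14 0 0 0'; python3 -m crank '0 -4 -2 0 0 0 0; 0 -8 -4 0 0 0 0;0 -12 -6 0 0 0 0;0 -16 -8 0 0 0 0;0 -20 -8 0 0 0 0;0 -24 -8 0 0 0 0;0 -24 -8 0 0 0 0;0 -24 -8 0 0 0 0'
python3 - <<'E'
from h import *
from workcell import viewer
c=viewer.capture('top');pickle.dump(c,open('top3.pkl','wb'))
cv2.imwrite('pics/top3.png',cv2.resize(c['color'][100:250,120:320],None,fx=4,fy=4,interpolation=cv2.INTER_CUBIC))
E
```

```text
time: 14.08
ee_pos: [0.5413, -0.0548, 0.1522]
orientation: [0.738, 0.674, 0.002, 0.003]
ft_force: [0.5, -0.7, -0.8]
grip_width: 0.0851
gripper_force: 0.0
time: 14.75
ee_pos: [0.4367, -0.2871, 0.1481]
orientation: [0.74, 0.672, -0.0, 0.0]
ft_force: [-0.7, 0.1, 0.5]
grip_width: 0.0854
gripper_force: 0.0
```

View pics/top3.png

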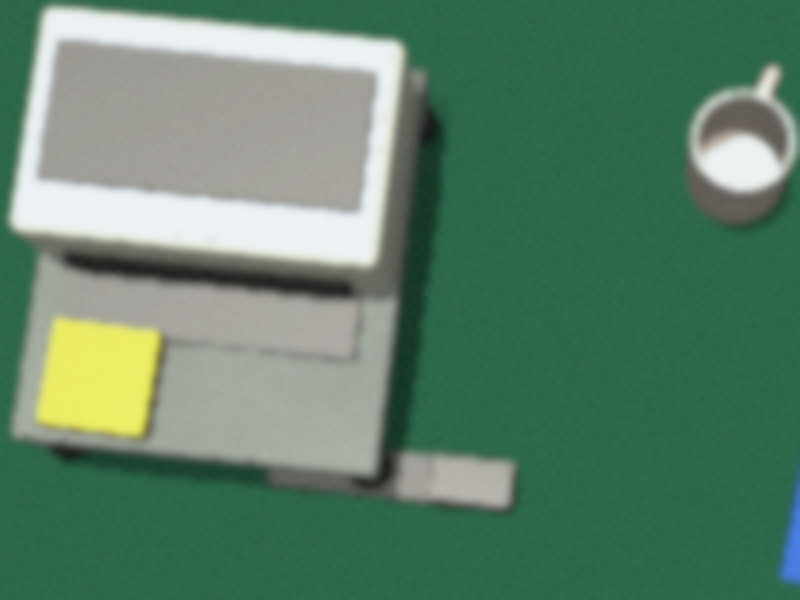

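The shim lies under the corner foot. The handle's back edge is at about (248.6,221), the step at (228.5,219.3), and the thin end shows past the leg on the far side.

Run:
```python
from h import *
c=pickle.load(open('top3.pkl','rb'))
p=ray(c,[[248.6,221.2]],.034)[0][:2];t=ray(c,[[120+270/4,100+478/4]],.003)[0][:2]
a=1.487;d=np.array([np.cos(a),np.sin(a)]);f=np.array([.560,.170])-p-d*.03
print(p,t,'foot in wedge',f@d,d[0]*f[1]-d[1]*f[0])
from workcell import ctrl
if .05<f@d<.14: print(ctrl.job_done())
```

```text
[0.54762664 0.0640251 ] [0.55389082 0.25066467] foot in wedge 0.07663868156198068 -0.0034600250819021615
the job is handed in; nothing more can be done
None
```

The job is handed in: the shim was slid under the short foot until it dragged at about 9 N, then let go flat on the desk, with the foot about 77 mm along it and 3 mm off its centre line by my camera estimate; the verdict was not shown to me.

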